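# Release the brass sleeve from the rocker-gate dispenser

## Task

On the bench stands a two-lane parts dispenser with a brass sleeve in one lane and a steel sleeve in the other, each behind a red gate. Press down the green paddle of the lane that holds the brass sleeve, so that its gate lifts and the sleeve rolls down into the tray in front, then let the paddle come back up so that the gate is down again. Do not touch either sleeve, leave the steel sleeve waiting behind its closed gate, and do not disturb the other things on the bench.

Things in the scene. Friction and masses are not known exactly. Their poses are not given: they have to be found in the camera images.
- dispenser: Fixed dispenser: grey base 310 x 236 x 8 mm, two open lanes (centres y = +25 and -25 mm, 44 mm wide, blue walls) sloping 0.2 rad down to a tray at the front. Origin on the bench, 172 mm behind its front edge; x to its rear (uphill), y to its left, z up. Red gates at x = -64 mm. Highest part: lanes' rear wall, 95 mm. Left lane's lever and paddle lie outside it at +y, right lane's at -y.
- tray (a point): Middle of the black floor of the blue-walled catch tray at the dispenser's front, 16 mm above the bench. Inside it is 94 mm (dispenser x) by 114 mm (y); the floor slopes down to the front wall; rim 45 mm above the bench. A sleeve lying in it has its centre 23 to 31 mm above the bench, against 48 mm in its lane.
- paddle_left (a point): Green press paddle, 45 x 48 x 6 mm, at the rear end of the left lane's steel rocking lever, outside the lane. Point: centre of its top face, 89 mm above the bench when up; x to the dispenser's rear, z up. Level pivot 80 mm in front of and 9 mm below it. Travel at its middle 28 mm, 2 N rising to 4 N; 24 mm lets the sleeve roll out in under 1 s. Free space below. A spring lifts it when let go.
- paddle_right (a point): Green press paddle, 45 x 48 x 6 mm, at the rear end of the right lane's steel rocking lever, outside the lane. Point: centre of its top face, 89 mm above the bench when up; x to the dispenser's rear, z up. Level pivot 80 mm in front of and 9 mm below it. Travel at its middle 28 mm, 2 N rising to 4 N; 24 mm lets the sleeve roll out in under 1 s. Free space below. A spring lifts it when let go.
- lever_left (a joint): Rocking lever of the left lane, rad: 0 = red gate down and paddle up, 0.36 = paddle fully down against its stop and gate about 35 mm up. The sleeve passes under the gate from about 0.20.
- lever_right (a joint): Rocking lever of the right lane, rad: 0 = red gate down and paddle up, 0.36 = paddle fully down against its stop and gate about 35 mm up. The sleeve passes under the gate from about 0.20.
- sleeve_brass_center (a point): Centre of the brass (yellow metal) sleeve: a round tube 22 mm across and 38 mm long, 85 g or so, lying crosswise (its length along its own y axis) on a lane floor against that lane's gate, so it rolls when the gate is lifted. It lies in the left or in the right lane, the other sleeve in the other lane.
- sleeve_steel_center (a point): Centre of the steel (silver-grey metal) sleeve: a round tube 22 mm across and 38 mm long, 85 g or so, lying crosswise (its length along its own y axis) on a lane floor against that lane's gate, so it rolls when the gate is lifted. It lies in the left or in the right lane, the other sleeve in the other lane.
- light: Bystander: blue plastic front light, 81 x 34 x 41 mm, loose on the bench. Origin under its centre, long axis x.
- grip: Bystander: white silicone handlebar grip with a flat palm wing, 130 x 38 x 33 mm, lying on the bench. Origin under its centre, long axis x.
- pump_head: Bystander: aluminium pump head with a dark lever on top and a brass stub, 90 x 26 x 34 mm, loose on the bench. Origin under its centre, long axis x.
- torque_wrench: Bystander: chrome steel torque wrench with a black handle, 310 x 34 x 40 mm, lying behind the dispenser. Origin under its middle, long axis x towards the head.
Not all that is in view belongs to the job. Leave any pink look-alike of the part that bears sleeve_brass_center alone.

How it is judged:
On the way, in this order (a step that is already met when the one before it is completed fails the run):
1. the paddle of the brass sleeve's lane is pressed down by the fingers and its gate lifts (((y of sleeve_brass_center in the frame of dispenser above 0 m and value of joint lever_left above 0.12 rad and contact force between the fingers and lever_left above 0.3 N) or (y of sleeve_brass_center in the frame of dispenser below 0 m and value of joint lever_right above 0.12 rad and contact force between the fingers and lever_right above 0.3 N))), for 0.05 s.
2. the brass sleeve is in the tray and both gates are down (x of sleeve_brass_center in the frame of dispenser between -0.168 and -0.085 m and y of sleeve_brass_center in the frame of dispenser between -0.058 and 0.058 m and z of sleeve_brass_center in the frame of dispenser below 0.038 m and value of joint each of lever_left, lever_right below 0.05 rad), for 0.2 s.
At the end, for the whole second after the job is handed in: The brass sleeve lies at rest (under 0.03 m/s) inside the tray, both levers are back within 0.05 rad of gate down, the steel sleeve is within 12 mm of where it began, and the other things are within 20 mm of where they began (all of step 2 and linear speed of sleeve_brass below 0.03 m/s and distance of sleeve_steel_center from where it was at the start of the episode below 0.012 m and distance of each of light, grip, pump_head, torque_wrench from where it was at the start of the episode below 0.02 m); the robot touches nothing.
It fails at once if the robot touches a sleeve (contact force between any of the fingers, the arm and sleeve_brass above 0.5 N or contact force between any of the fingers, the arm and sleeve_steel above 0.5 N).
It fails at once if a sleeve is lifted (height (world z) of any of sleeve_brass_center, sleeve_steel_center above 0.075 m).
It fails at once if the steel sleeve is let out or displaced by more than 12 mm (distance of sleeve_steel_center from where it was at the start of the episode above 0.012 m).
It fails at once if the light, grip, pump head or torque wrench is moved by more than 20 mm (distance of any of light, grip, pump_head, torque_wrench from where it was at the start of the episode above 0.02 m).
It also fails if it takes over 32 s, if anything falls off the work surface, if the arm or the gripper's body presses on something with over 40 N, if the wrist force passes 120 N, or if a joint passes its speed limit or range.

## Robot

A 6-joint arm with a two-finger parallel gripper is mounted at the origin on the work surface. World frame = base frame: x ahead of the robot, y to its left, z up, the work surface at z = 0. Lengths are in m, angles in rad, forces in N, time in s.
With the tool pointing down it reaches from about 0.3 to 0.775 m from the base axis. Payload 14.6 kg.
Tool frame: the origin (TCP) lies at the very end of the fingers, on their centre line; the grasp point (between the pads) lies 19 mm behind it (r.hold_point_z is the distance from the TCP to the grasp point, in m); z points along the fingers, y is the line along which they close (so a half turn about z gives the same grasp; the last joint's range is limited). The gripper opens to 85 mm and grips with 20 to 120 N. Pads are 22 mm wide; open, the fingers measure 114 mm over their backs; the gripper's body (76 mm by 85 mm) begins 54 mm behind the grasp point. The pads swing forward as they close: fully open they stand 13 mm farther back than shut.
Start: joints at [-1.251, 0.3, 1.521, -0, 1.321, -0.067], TCP at [0.207, -0.509, 0.231] pointing down, gripper open.
Joint ranges: [-3.03, 3.03], [-0.79, 2.21], [0.23, 2.52], [-1.04, 4.18], [0, 3.07], [-2.55, 2.55]. Speed limits (rad/s): [2.22, 2.22, 2.57, 3.14, 3.14, 3.14].

## Interface

Orientations are given as a 3x3 rotation matrix whose columns are the frame's x, y, z axes.
In Python, from plant import monitor, eyes, order, r gives the robot as it stands.
- The arm moves only by the shell command python3 -m jog 'ROWS' [OPENING] [FORCE]. ROWS is text: rows parted by semicolons, each of 4 numbers parted by spaces: the shift along the tool's x, y, z in m, then the turn about the tool's z in degrees. A call has 1 to 20 rows; each row shifts and turns the commanded pose from where the row before left it, along the tool's axes as they then stand; what a row does not reach is not made up. A row lasts 1/12 s, in which the tool goes at most 41.7 mm and 7.16 degrees, less where a joint would pass 70% of its speed; a pose out of reach is approached as far as the arm can. A call with a gripper value outside its range is refused whole. OPENING is the closure, from -1 (fully open) to 1 (shut), so that 0 is half open, set as the call begins (- or left out, the last holds). The fingers move at their own pace and stop on an object; FORCE is the grip in N (left out, the last holds). Time passes only in rows, so rows that do not move let the fingers close. It gives the time, the measured TCP pose, the force, the opening and the grip force at its end, in the units of the state.
- monitor.read_state(): the state, without advancing time (a new reading comes with each control period).
- eyes.snapshot(name): name is "scene" or "top" or "wrist"; returns a dict with "frame" (400x640x3 uint8, blue, green, red), "fx", "fy", "cx", "cy" (pixels), "origin" and "attitude" of the camera in the world; the wrist camera has in their place "hand_eye" (4x4, takes a point from camera to tool coordinates, whose origin is the TCP and whose axes are the flange's). Camera axes: x right, y up, looking along -z (the intrinsics and any distortion apply to the point x, -y, -z); pixel columns grow to the right and rows downward; lengths in m; the calibration is good to about 2 mm. A picture is of the moment at which its call begins: read the wrist's pose just before it. There is no depth.
- order.sign_off(): hands the job in; it is judged then, once.
The state is a dict: "time": time; "q": joint angles; "dq": joint speeds; "effort": joint torques, N m; "eef_pos": TCP position; "ee_rot": TCP orientation; "wrist_force": force on the tool from outside, world axes, zero at the start; "torque": the same for the moment, N m; "finger_gap": opening from 0.0 (shut) to 1.0 (fully open); "finger_force": force on a finger pad.
Only numpy, scipy, OpenCV 4.12 (cv2) and the standard library are available. Lean on these libraries where they do the work, as an engineer would, in place of code of your own. Each camera call takes 0.05 s, during which the arm holds its last target. There are 200 camera calls.

## Working session

There is one attempt and no reset: what is moved stays moved. The work goes in short steps, Python scripts to look and compute and a shell command to move; the robot and the scene stay as the last step left them, time stands still between calls to the robot, and variables do not carry over. Pictures are saved under pics/ and viewed, at most 10 in all, crops included, and the job is handed in when it is done.

```bash
mkdir -p pics; python3 - <<'E'
from plant import monitor, eyes, order, r
import cv2,numpy as np
for n in("scene","top"):
    s=eyes.snapshot(n); cv2.imwrite(f"pics/{n}.png",s["frame"]); print(n,s["fx"],s["fy"],s["cx"],s["cy"],np.round(s["origin"],3),np.round(s["attitude"],3).tolist(),[k for k in s])
st=monitor.read_state();print(st["time"],st["eef_pos"],np.round(st["ee_rot"],3))
E
```

```text
scene 466.2226028322287 466.2226028322287 325.9172937720327 198.30943742251367 [1.045 0.595 0.8  ] [[-0.764, -0.453, 0.458], [0.644, -0.559, 0.522], [0.02, 0.695, 0.719]] ['frame', 'fx', 'fy', 'cx', 'cy', 'origin', 'attitude']
top 440.5239656141662 440.5239656141662 318.6003634390381 198.32250350655943 [0.392 0.063 1.032] [[0.003, 0.981, -0.194], [-0.999, 0.009, 0.031], [0.032, 0.194, 0.981]] ['frame', 'fx', 'fy', 'cx', 'cy', 'origin', 'attitude']
0.1 [ 0.20739401 -0.50916265  0.2307756 ] [[ 0.926  0.377 -0.   ]
 [ 0.377 -0.926  0.001]
 [ 0.    -0.001 -1.   ]]
```

View pics/top.png

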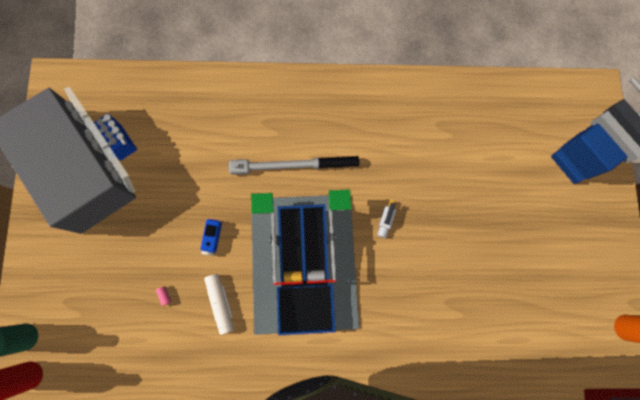

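View pics/scene.png

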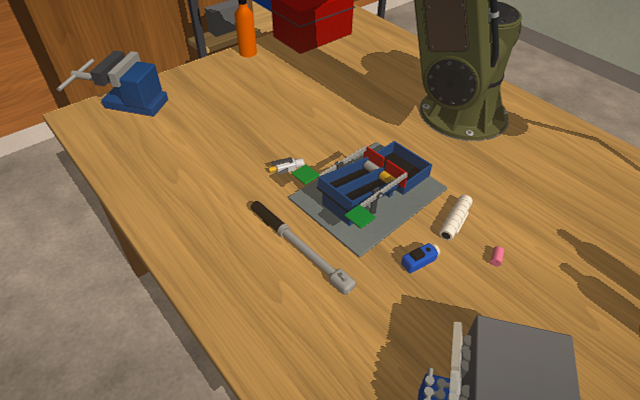

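The top view shows the brass sleeve at (292,277) in the left (+y) lane and the steel one at (316,276). The left paddle is at (262,203) and the right at (340,200). The scene view agrees. Next I measure the paddles with a ray onto z=0.089, and across the two views.

```bash
cat > h.py <<'E'
import cv2,numpy as np
from plant import monitor, eyes
def ray(s,p):
    d=np.array([(p[0]-s["cx"])/s["fx"],-(p[1]-s["cy"])/s["fy"],-1.]); return np.array(s["attitude"])@d
def plane(s,p,z):
    d=ray(s,p);o=np.array(s["origin"]);return o+d*(z-o[2])/d[2]
def blobs(f,lo,hi,amin=40):
    m=cv2.inRange(cv2.cvtColor(f,cv2.COLOR_BGR2HSV),lo,hi)
    n,_,st,c=cv2.connectedComponentsWithStats(m)
    return [(c[i],st[i]) for i in range(1,n) if st[i][4]>=amin]
E
python3 - <<'E'
from h import *
S={n:eyes.snapshot(n) for n in("top","scene")}
pts={}
for n,s in S.items():
    for c,st in blobs(s["frame"],(50,120,60),(75,255,255)):
        P=plane(s,c,.089); print(n,"green",np.round(c,1),st[:5],np.round(P,4))
        if 250<c[0]<400: pts.setdefault(n,[]).append((P[1],c))
L=[max(pts[n],key=lambda t:t[0])[1] for n in("top","scene")]; R=[min(pts[n],key=lambda t:t[0])[1] for n in("top","scene")]
for nm,cc in(("L",L),("R",R)):
    A=[];b=[]
    for n,c in zip(("top","scene"),cc):
        d=ray(S[n],c);d/=np.linalg.norm(d);M=np.eye(3)-np.outer(d,d);A.append(M);b.append(M@S[n]["origin"])
    print(nm,"tri",np.round(np.linalg.lstsq(np.vstack(A),np.hstack(b),rcond=None)[0],4))
s=S["top"]
for nm,p,z in(("brass",(292,277),.048),("steel",(316,276),.048),("light",(211,237),.03),("wrench",(290,165),.03),("rearwall L",(279,206),.095),("pump",(387,218),.03)): print(nm,np.round(plane(s,p,z),3))
E
```

```text
top green [339.5 199.8] [329 190  22  20 414] [ 0.5754 -0.0125  0.089 ]
top green [261.9 203. ] [252 193  21  20 394] [0.5667 0.1564 0.089 ]
scene green [305.2 174. ] [292 165  27  20 295] [ 0.5793 -0.0075  0.089 ]
scene green [359.7 215.9] [345 205  30  23 387] [0.5706 0.1613 0.089 ]
L tri [0.5674 0.1574 0.0835]
R tri [ 0.5761 -0.0125  0.0836]
brass [0.41  0.09  0.048]
steel [0.412 0.037 0.048]
light [0.498 0.275 0.03 ]
wrench [0.669 0.099 0.03 ]
rearwall L [0.559 0.119 0.095]
pump [ 0.545 -0.127  0.03 ]
```

```bash
python3 -m jog '0.015 -0.012 0 0;0.0293 -0.024 0 0;0.0293 -0.024 0 0;0.0293 -0.024 0 0;0.0293 -0.024 0 0;0.0293 -0.024 0 0;0.0293 -0.024 0 0;0.0293 -0.024 0 0;0.0293 -0.024 0 0;0.0293 -0.024 0 0;0.0293 -0.024 0 0;0.0293 -0.024 0 0;0.0293 -0.024 0 0;0.0293 -0.024 0 0;0.0293 -0.024 0 0;0.0293 -0.024 0 0;0.0293 -0.024 0 0;0.0293 -0.024 0 0;0.0293 -0.024 0 0;0.015 -0.012 0 0' 1 40
python3 - <<'E'
from h import *
st=monitor.read_state();R=np.array(st["ee_rot"]);p=np.array(st["eef_pos"])
print(R.round(3),p, "tool shift to paddle+20mm", R.T@(np.array([.569,.158,.109])-p), st["finger_gap"])
E
```

```text
time: 1.87
eef_pos: [0.5525, 0.1266, 0.2308]
ee_rot: [[0.925, 0.379, -0.0], [0.379, -0.925, 0.0], [-0.0, -0.0, -1.0]]
wrist_force: [-0.4, -0.4, 0.6]
finger_gap: 0.002
finger_force: 0.0
[[ 0.925  0.379 -0.   ]
 [ 0.379 -0.925  0.   ]
 [-0.    -0.    -1.   ]] [0.55254561 0.12656993 0.23080369] tool shift to paddle+20mm [ 0.02715645 -0.02279106  0.12181063] 0.0020108736771504094
```

```bash
python3 -m jog '0.0136 -0.0114 0 0;0.0136 -0.0114 0 0;0 0 0.02 0;0 0 0.03 0;0 0 0.03 0;0 0 0.025 0;0 0 0.017 0;0 0 0 0;0 0 0 0'
python3 - <<'E'
from h import *
a=eyes.snapshot("top")["frame"][150:300,200:380];b=eyes.snapshot("scene")["frame"][110:260,270:450]
cv2.imwrite("pics/above.png",cv2.resize(np.hstack([a,b]),None,fx=2.2,fy=2.2,interpolation=cv2.INTER_CUBIC))
E
```

```text
time: 2.62
eef_pos: [0.5681, 0.1546, 0.1091]
ee_rot: [[0.926, 0.377, -0.001], [0.377, -0.926, -0.0], [-0.001, -0.0, -1.0]]
wrist_force: [-0.4, -0.3, 0.3]
finger_gap: -0.002
finger_force: 0.0
```

View pics/above.png

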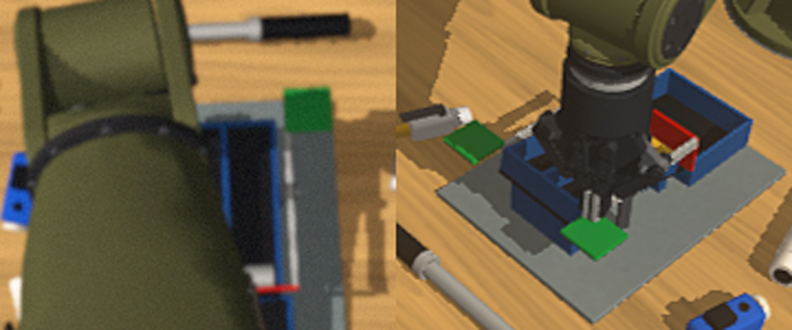

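The fingers are over the green paddle's front part, at (613,225) in the crop. Before pressing, I check the projected TCP and the wrist joint.

```bash
python3 - <<'E'
from h import *
st=monitor.read_state();s=eyes.snapshot("scene");print(np.round(st["q"],2),st["time"],np.round(st["eef_pos"],4))
def proj(P):
    c=np.array(s["attitude"]).T@(np.array(P)-s["origin"]);u=s["cx"]+s["fx"]*c[0]/-c[2];v=s["cy"]-s["fy"]*c[1]/-c[2]
    return np.round([u,v,396+(u-270)*2.2,(v-110)*2.2],1)
p=np.array(st["eef_pos"]);print("tcp",proj(p),"below",proj([p[0],p[1],.089]),"paddle",proj([.569,.158,.089]))
E
```

```text
[0.2  0.51 1.53 0.   1.11 1.39] 2.7167 [0.5689 0.1547 0.1108]
tcp [358.8 206.5 591.5 212.2] below [358.1 213.7 589.8 228.1] paddle [359.2 214.6 592.1 230.2]
```

```bash
python3 -m jog '0 0 0 -4;0 0 0 -7;0 0 0 -7;0 0 0 -7;0 0 0 -7;0 0 0 -7;0 0 0 -7;0 0 0 -7;0 0 0 -7;0 0 0 -4;0 0 0 0;0 0 0 0'
python3 - <<'E'
from h import *
b=eyes.snapshot("scene")["frame"][150:250,300:420]
cv2.imwrite("pics/z.png",cv2.resize(b,None,fx=5,fy=5,interpolation=cv2.INTER_CUBIC))
E
```

```text
time: 3.77
eef_pos: [0.5687, 0.1547, 0.1103]
ee_rot: [[0.069, 0.998, 0.002], [0.998, -0.069, 0.0], [0.0, 0.002, -1.0]]
wrist_force: [-0.6, -1.2, 0.2]
finger_gap: 0.001
finger_force: 0.0
```

View pics/z.png

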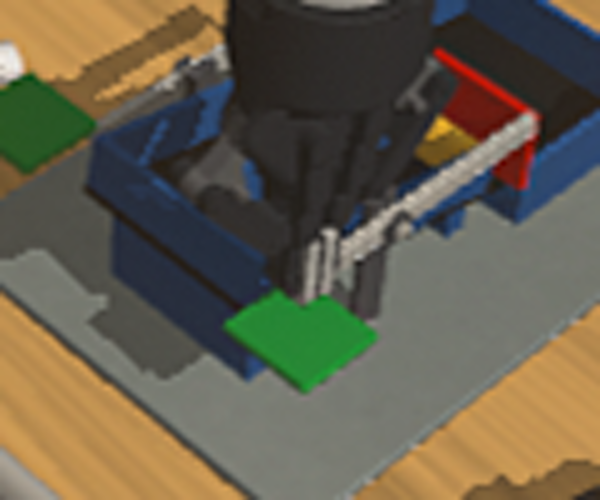

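The grey pads sit over the paddle at (315,298) in the crop, with the paddle centre at (302,335). Allowing for the 20 mm height, that is within about 4 mm of centre. Pressing now.

```bash
python3 -m jog '0.002 0.003 0.008 0;0 0 0.008 0;0 0 0.005 0;0 0 0.005 0;0 0 0.005 0;0 0 0.005 0;0 0 0.005 0;0 0 0.003 0;0 0 0.0025 0;0 0 0 0;0 0 0 0;0 0 0 0'
python3 - <<'E'
from h import *
b=eyes.snapshot("scene")["frame"][130:250,300:450]
cv2.imwrite("pics/p.png",cv2.resize(b,None,fx=4,fy=4,interpolation=cv2.INTER_CUBIC))
E
```

```text
time: 4.82
eef_pos: [0.5715, 0.1564, 0.063]
ee_rot: [[0.067, 0.998, 0.0], [0.998, -0.067, 0.0], [0.0, 0.0, -1.0]]
wrist_force: [-0.4, -0.1, 3.9]
finger_gap: -0.005
finger_force: 1.8
```

View pics/p.png

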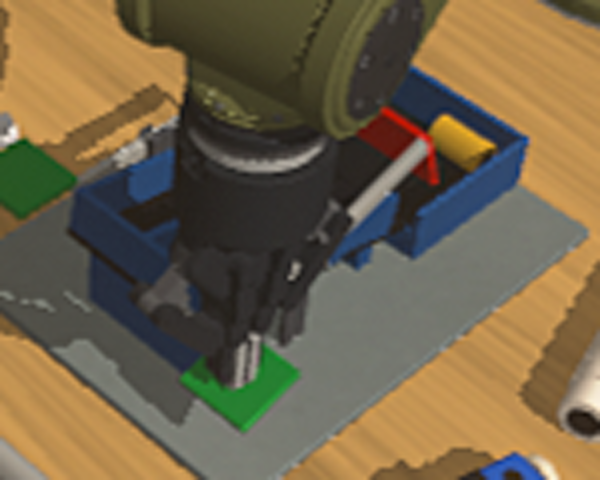

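The paddle is down at 3.9 N, and the brass sleeve is already in the tray at (460,140) in the crop. I let it settle briefly, then raise the tool.

```bash
python3 -m jog '0 0 0 0;0 0 0 0;0 0 0 0;0 0 -0.003 0;0 0 -0.004 0;0 0 -0.005 0;0 0 -0.005 0;0 0 -0.006 0;0 0 -0.008 0;0 0 -0.015 0;0 0 -0.025 0;0 0 -0.03 0;0 0 -0.03 0;0 0 -0.02 0;0 0 0 0;0 0 0 0;0 0 0 0'
python3 - <<'E'
from h import *
a=eyes.snapshot("scene")
b=a["frame"][130:250,280:430]
cv2.imwrite("pics/q.png",cv2.resize(b,None,fx=4,fy=4,interpolation=cv2.INTER_CUBIC))
for c,st in blobs(a["frame"],(18,150,110),(28,255,255),15):
    P=plane(a,c,.027)
    if abs(P[0]-.37)<.08 and abs(P[1]-.07)<.08: print(c.round(1),st,P.round(3))
for c,st in blobs(a["frame"],(50,120,60),(75,255,255)): print("green",c.round(1),plane(a,c,.089).round(3))
E
```

```text
time: 6.28
eef_pos: [0.5708, 0.1563, 0.2129]
ee_rot: [[0.067, 0.998, -0.002], [0.998, -0.067, -0.0], [-0.0, -0.002, -1.0]]
wrist_force: [0.8, 0.2, -1.2]
finger_gap: -0.006
finger_force: 0.0
[414.  164.3] [407 159  17  11 105] [0.306 0.083 0.027]
green [305.1 174.1] [ 0.58  -0.007  0.089]
green [359.6 215.9] [0.571 0.161 0.089]
```

View pics/q.png

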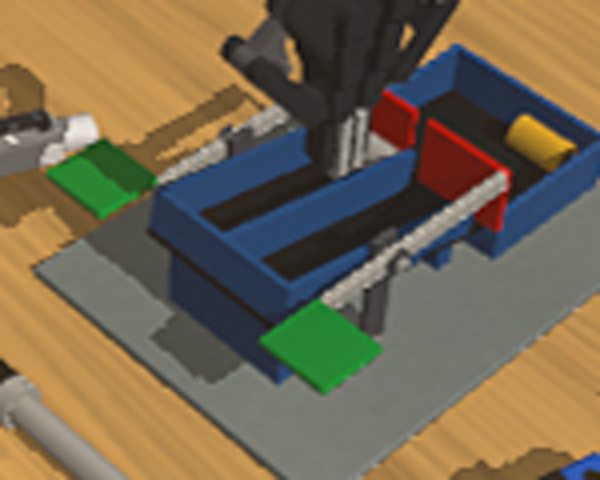

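The paddle is back up, with its green centre unchanged at (359.6,215.9). Both gates are down, the steel sleeve is behind its gate, and the brass sleeve lies in the tray at (540,140) in the crop. The robot is clear of everything.

```bash
python3 -m jog '0 0 0 0;0 0 0 0;0 0 0 0;0 0 0 0;0 0 0 0;0 0 0 0' >/dev/null; python3 -c "
from plant import order; print(order.sign_off())"
```

```text
the job is handed in; nothing more can be done
None
```

I handed the job in: the last camera view shows the brass sleeve in the tray, both gates down and the steel sleeve behind its gate, but the sign-off returned no verdict.

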